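Clear an offcut into the push-latch well of a puppet-maker's bench box

TASK

Press down the free edge of the closed push-latch cover in the bench box's deck and let go so that it pops up, then push the wooden offcut lying on the deck into the open well with your fingertips, without picking it up. Finally press the raised cover all the way down until its latch catches and it stays shut when you let go, with the offcut inside. Leave the glue bottle, the paint jar, the hammer and the puppet arm where they are.

Things in the scene. Friction and masses are not known exactly. Their poses are not given: they have to be found in the camera images.
- box: bench box: a fixed plywood block with a flat deck, 280 (x) x 340 (y) x 80 mm high, on the work surface; place and yaw vary. Origin on the work surface; the block reaches from x = -150 mm (near edge, robot side) to +130 mm and y = -170 to +170 mm in its own frame, z up.
- well (a point): centre of the mouth of the square well in the deck, at deck height, 35 mm along the box's +x from its origin. The mouth is 130 x 130 mm (box x -30 to +100, y -65 to +65 mm), the well 74 mm deep with upright walls, shut by the cover at the start. Axes as the box's.
- cover_hinge (a point): middle of the cover's hinge line, at deck height, on the well's far side (box x = +100 mm). The hinge runs along the box's own y. Fixed to the box, axes as the box's.
- cover_press (a point): small flush steel disc on the cover's top face: the place to press, on the centre line 105 mm from the hinge; it moves with the cover. The cover is a wooden panel 124 x 124 x 10 mm, free edge (robot side) 128 mm from the hinge. A damped spring always lifts it: 2 to 3 N at the disc hold it down; follow its top face or edge with the finger to swing it shut.
- cover (a joint): cover angle in rad: 0 latched, top flush with the deck; 1.15 fully popped up (free edge rising towards the hinge side); -0.09 pressed to its stop. Push-push latch: shut, pressing beyond -0.05 (5 mm at the disc) and letting go frees it and it rises by itself in about 1 s; raised, swinging it down beyond -0.05 and letting go leaves it shut. Pressing to the stop does no harm.
- offcut_center (a point): centre of the loose wooden offcut: a plain block 44 (own x) x 36 (own y) x 22 mm high (about 30 g) lying flat on the deck between the well and the near edge of the box, the centre 11 mm above the deck.
- glue: bystander: white glue bottle with a cap, 44 mm diameter, 120 mm tall, standing loose on the deck beside the well (left or right). Origin at the centre of its foot.
- jar: bystander: glass paint jar with a black lid, 50 mm diameter, 60 mm tall, standing loose on the deck on the well's other side. Origin at the centre of its foot.
- hammer: bystander: hammer lying on the work surface to the right of the box, handle along its own x.
- puppet_arm: bystander: jointed-looking wooden puppet arm, about 165 x 45 x 20 mm, lying on the work surface to the left of the box. Origin at its elbow, underside.
Things that resemble listed ones, but are neither listed nor needed, are in the scene too. Of the things like the part that bears offcut_center, leave any that is purple; of the rest the smaller one is meant.

How it is judged:
By the outcome, as a careful person would: the job done as asked, in the order asked, and still so for the second after the job is handed in, with the robot touching nothing.
It also fails if it takes over 64 s, if anything falls off the work surface, if the arm or the gripper's body presses on something with over 40 N, if the wrist force passes 120 N, or if a joint passes its speed limit or range.

ROBOT

A 6-joint arm with a two-finger parallel gripper is mounted at the origin on the work surface. World frame = base frame: x ahead of the robot, y to its left, z up, the work surface at z = 0. Lengths are in m, angles in rad, forces in N, time in s.
With the tool pointing down it reaches from about 0.225 to 0.875 m from the base axis. Payload 3.4 kg.
Tool frame: the origin (TCP) lies on the mounting face of the last link; the fingertips stand 173 mm ahead of it and the grasp point (between the pads) lies 155 mm ahead of it; y points along the fingers, x is the direction in which the jaws open and shut, and the axes are right-handed (so a half turn about y gives the same grasp; the last joint's range is limited). The gripper opens to 85 mm and grips with 20 to 120 N. Pads are 22 mm wide; open, the fingers measure 114 mm over their backs; the gripper's body (76 mm by 85 mm) begins 54 mm behind the grasp point. The pads swing forward as they close: fully open they stand 13 mm farther back than shut.
Start: joints at [1.015, 0.276, 1.505, -0, 1.361, -0.121], TCP at [0.242, 0.522, 0.405] pointing down, gripper open.
Joint ranges: [-2.89, 2.89], [-0.75, 2.08], [0.22, 2.7], [-1.18, 4.32], [0.11, 2.71], [-2.7, 2.7]. Speed limits (rad/s): [2.57, 2.57, 3.14, 3.14, 3.14, 3.14].

INTERFACE

Orientations are given as a unit quaternion [w, x, y, z].
In Python, from rig import manip, vision, ticket gives the robot as it stands.
- The arm moves only by the tool arm_command, never from a script. Its argument "increments" is one flat list of numbers, 7 for each row, row after row: the turn, a rotation vector about the tool's x, y, z in rad, then the shift along the tool's x, y, z in cm, then the closure, from 0 (fully open) to 1 (shut). In form: [wx, wy, wz, tx, ty, tz, hand, wx, wy, wz, tx, ty, tz, hand, ...]. A call has 1 to 8 rows; each row shifts and turns the commanded pose from where the row before left it, along the tool's axes as they then stand; what a row does not reach is not made up. A row lasts 1/8 s, in which the tool goes at most 62.5 mm and 10.7 degrees, less where a joint would pass 70% of its speed; a pose out of reach is approached as far as the arm can. A call is refused whole if a number of a shift passes 6.25 or a number of a turn 0.188, either way. A call with a gripper value outside its range is refused whole. The fingers move at their own pace and stop on an object; "grip_force" is the grip in N (left out, the last holds). Time passes only in rows, so rows that do not move let the fingers close. It gives the time, the measured TCP pose, the force and the opening at its end, in the units of the state.
- manip.get_state(): the state, without advancing time (a new reading comes with each control period).
- vision.get_image(name): name is "scene" or "top"; returns the picture (420x560x3 uint8, red, green, blue); there is no depth.
- vision.camera_params(name): a dict with "vfov" (degrees; the focal length in pixels is half the picture's height over the tangent of half this angle, whatever the lens; pixels are square), "cx", "cy" (the principal point, pixels), "R" (3x3) and "t" (3): a world point X has camera coordinates R X + t. Camera axes: x right, y down, z forward; pixel columns grow to the right and rows downward; lengths in m; the calibration is good to about 2 mm. A picture is of the moment at which its call begins. camera_params takes no time and is no camera call.
- ticket.sign_off(): hands the job in, once; it reports no verdict.
The state is a dict: "clock": time; "qpos": joint angles; "qd": joint speeds; "effort": joint torques, N m; "position": TCP position; "ee_rot": TCP orientation; "contact_force": force on the tool from outside, world axes, zero at the start; "moment": the same for the moment, N m; "width": finger opening in m.
Only numpy, scipy, OpenCV 4.12 (cv2) and the standard library are available. Lean on these libraries where they do the work, as an engineer would, in place of code of your own. Each camera call takes 0.05 s, during which the arm holds its last target.

## Working session

There is one attempt and no reset: what is moved stays moved. The work goes in short steps, Python scripts to look and compute and a tool call to move; the robot and the scene stay as the last step left them, time stands still between calls to the robot, and variables do not carry over. Pictures are saved under pics/ and viewed, and the job is handed in when it is done.

Besides the shell and the picture viewer there is one more tool, called as name(argument=value, ...) on one line, values as JSON. arm_command: Moves the arm, as the interface text tells. Its arguments: {"type":"object","properties":{"increments":{"type":"array"},"grip_force":{"type":"number"}},"required":["increments"]}

```bash
ls; mkdir -p pics
python3 - <<'E'
from rig import manip, vision
import cv2
print(manip.get_state())
for n in("scene","top"):
    im=vision.get_image(n); cv2.imwrite(f"pics/{n}0.png",im[:,:,::-1]); print(n,vision.camera_params(n))
E
```

```text
pics
{'clock': 0.0, 'qpos': array([ 1.01499151e+00,  2.76575212e-01,  1.50614922e+00, -5.34046591e-05,
        1.36070023e+00, -1.20970083e-01]), 'qd': array([-0.00024016, -0.00041326,  0.00034694,  0.00093432, -0.00030464,
       -0.00099256]), 'effort': array([-1.86695652e-04, -4.16775298e+01, -2.45805931e+01, -3.92038173e-04,
        1.09562755e-02,  4.43771953e-06]), 'position': array([0.24210379, 0.52129879, 0.4038443 ]), 'ee_rot': array([-0.59578414,  0.59637742,  0.37980173, -0.38095391]), 'contact_force': array([ 0.3199449 , -0.68989174,  0.7296253 ]), 'moment': array([-0.03027322, -0.02415404, -0.01479052]), 'width': 0.08555050992609237}
scene {'vfov': 49.28172282238139, 'cx': 280.1739061977661, 'cy': 216.6011733454585, 'R': array([[ 0.33680501,  0.94132061,  0.02186076],
       [ 0.57627105, -0.18771793, -0.79540786],
       [-0.74463015,  0.28049508, -0.60568016]]), 't': array([-0.17080761, -0.21041911,  1.9549377 ])}
top {'vfov': 44.9779486599149, 'cx': 273.17720660852734, 'cy': 208.58960206384884, 'R': array([[ 0.0011594 , -0.99990947, -0.01340547],
       [-0.98128564,  0.00144368, -0.19255236],
       [ 0.19255428,  0.01337784, -0.98119513]]), 't': array([0.00930196, 0.4949428 , 1.42626902])}
```

View pics/scene0.png

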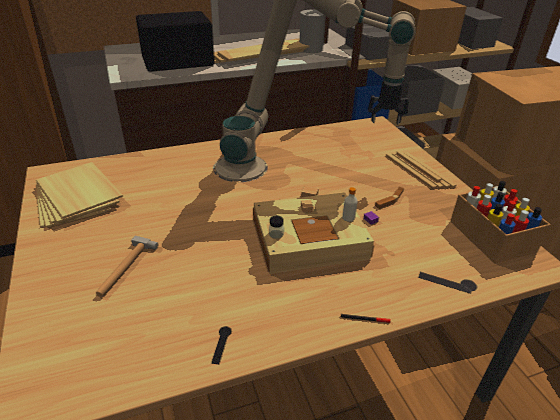

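View pics/top0.png

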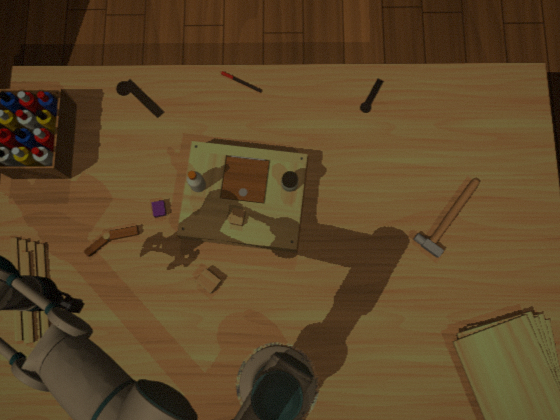

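The top view shows the box deck at about (180–308, 142–249), with the cover at (245,180) and its disc at (243,192). The small offcut on the deck is at (237,216). The larger block at (208,279) and the purple one at (159,208) are decoys. I'll zoom in.

Run:
```python
import cv2
a=cv2.imread("pics/top0.png")[130:260,165:325]; cv2.imwrite("pics/z1.png",cv2.resize(cv2.convertScaleAbs(a,alpha=1.3),None,fx=5,fy=4.6,interpolation=cv2.INTER_CUBIC)[:598])
a=cv2.imread("pics/scene0.png")[175:275,245:385]; cv2.imwrite("pics/z2.png",cv2.resize(cv2.convertScaleAbs(a,alpha=1.3),None,fx=5.5,fy=5.5,interpolation=cv2.INTER_CUBIC))
```

```text
(no output)
```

View pics/z1.png

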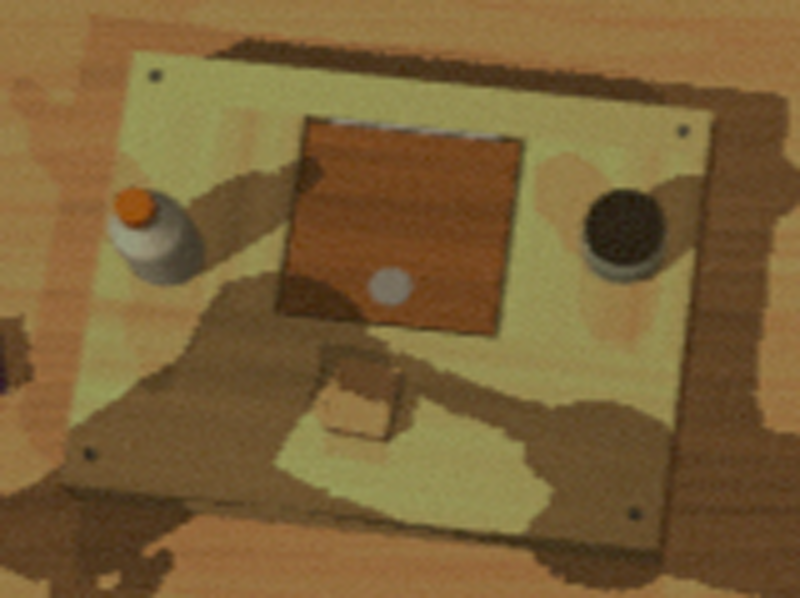

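View pics/z2.png

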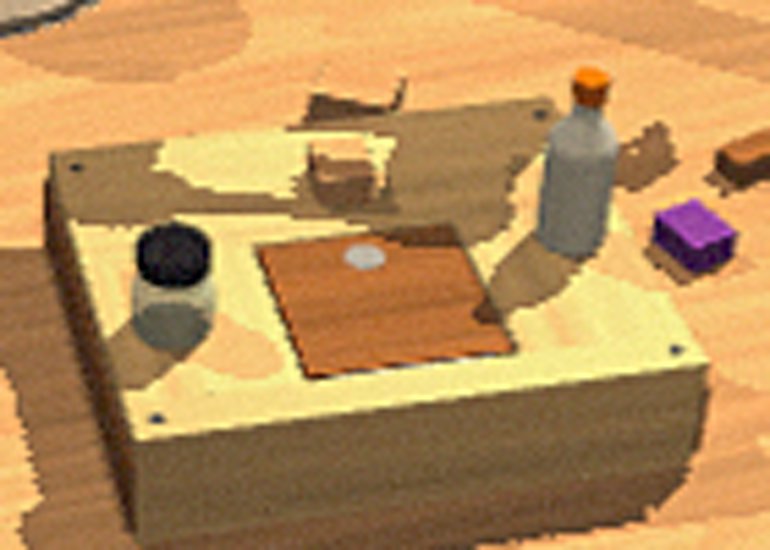

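```bash
cat > h.py <<'E'
import numpy as np, cv2
from rig import manip, vision
H,W=420,560
def ray(n,u,v):
    p=vision.camera_params(n); f=H/2/np.tan(np.radians(p['vfov'])/2); R=np.array(p['R']);t=np.array(p['t'])
    d=R.T@np.array([(u-p['cx'])/f,(v-p['cy'])/f,1]); return -R.T@t,d
def onz(n,u,v,z):
    c,d=ray(n,u,v); return c+d*(z-c[2])/d[2]
def proj(n,X):
    p=vision.camera_params(n); f=H/2/np.tan(np.radians(p['vfov'])/2); x=np.array(p['R'])@X+np.array(p['t'])
    return x[0]/x[2]*f+p['cx'],x[1]/x[2]*f+p['cy']
def Z1(x,y): return x/5+165-.4,y/4.6+130-.4
def Z2(x,y): return x/5.5+245-.4,y/5.5+175-.4
def rot(q):
    from scipy.spatial.transform import Rotation as Ro
    q=np.array(q); return Ro.from_quat(q[[1,2,3,0]])
E
python3 - <<'E'
from h import *
P={k:onz("top",*Z1(*v),.08) for k,v in dict(FL=(132,52),FR=(714,113),NR=(660,552),NL=(66,485)).items()}
box={'FL':(130,170),'FR':(130,-170),'NR':(-150,-170),'NL':(-150,170)}
def fit(P,box):
    A=np.array([box[k] for k in P])/1000;B=np.array([P[k][:2] for k in P])
    a=A-A.mean(0);b=B-B.mean(0)
    th=np.arctan2((a[:,0]*b[:,1]-a[:,1]*b[:,0]).sum(),(a*b).sum())
    Rm=np.array([[np.cos(th),-np.sin(th)],[np.sin(th),np.cos(th)]])
    o=B.mean(0)-Rm@A.mean(0); print(th,o,(B-(A@Rm.T+o))*1000); return th,o,Rm
th,o,Rm=fit(P,box)
C={'a':(98,62),'b':(98,-62),'c':(-28,-62),'d':(-28,62),'e':(-5,0)}
Pc={k:onz("top",*Z1(*v),.08) for k,v in dict(a=(305,118),b=(524,140),c=(497,334),d=(277,312),e=(390,286)).items()}
fit(Pc,C)
Ps={k:onz("scene",*Z2(*v),.08) for k,v in dict(a=(517,350),b=(308,377),c=(258,246),d=(455,224),e=(365,257),FL=(707,364),FR=(137,440),NR=(50,153),NL=(549,98)).items()}
fit(Ps,{**C,**box})
print(onz("top",0,0,0),ray("top",0,0)[0])
for n,z,Z in (("z1.png",.102,1),):pass
for v in ((323,395),(392,440),(405,362),(338,345)):
    X=onz("top",*Z1(*v),.102); print(v,X[:2],(Rm.T@(X[:2]-o))*1000)
s=manip.get_state(); print(rot(s['ee_rot']).as_matrix())
a=cv2.imread("pics/top0.png")[200:235,220:260]; a=cv2.resize(cv2.convertScaleAbs(a,alpha=2),None,fx=16,fy=16,interpolation=cv2.INTER_CUBIC); cv2.imwrite("pics/z3.png",a)
a=cv2.imread("pics/scene0.png")[190:220,285:335]; a=cv2.resize(cv2.convertScaleAbs(a,alpha=1.5),None,fx=14,fy=14,interpolation=cv2.INTER_CUBIC); cv2.imwrite("pics/z4.png",a)
E
```

```text
-0.11750427825294593 [0.54120722 0.09386003] [[ 0.62010819  2.03904565]
 [-0.92745924 -0.10167353]
 [-0.58705089  0.53449146]
 [ 0.89440194 -2.47186358]]
-0.11518088036913875 [0.54229383 0.09499801] [[ 0.10702846  1.94676346]
 [-0.43886576 -2.23771215]
 [-0.0831502  -1.64683297]
 [-0.15723653  1.08488226]
 [ 0.57222403  0.8528994 ]]
-0.12388575908985444 [0.54038959 0.09720174] [[-1.06697676  1.54105053]
 [-1.47294351 -0.35990951]
 [-0.52493561  0.53841042]
 [ 1.21723266  1.97561392]
 [-0.46856151  0.08100862]
 [-0.05852926 -1.8382218 ]
 [ 0.29417551  0.43685689]
 [ 1.06947463  0.35140573]
 [ 1.01106386 -2.7262148 ]]
[1.20579935 0.91047384 0.        ] [ 0.21103527 -0.01049382  1.49487531]
(323, 395) [0.46496852 0.13137431] [-80.11092497  28.31781542]
(392, 440) [0.43724974 0.09242778] [-103.07271232  -13.60973868]
(405, 362) [0.48533225 0.08574605] [-54.53843125 -14.60847725]
(338, 345) [0.4959568  0.12349991] [-48.41318261  24.13059886]
[[ 4.21195254e-01 -8.34386832e-04 -9.06969604e-01]
 [ 9.06968600e-01 -1.36180471e-03  4.21196040e-01]
 [-1.58655591e-03 -9.99998725e-01  1.83176977e-04]]
```

View pics/z3.png

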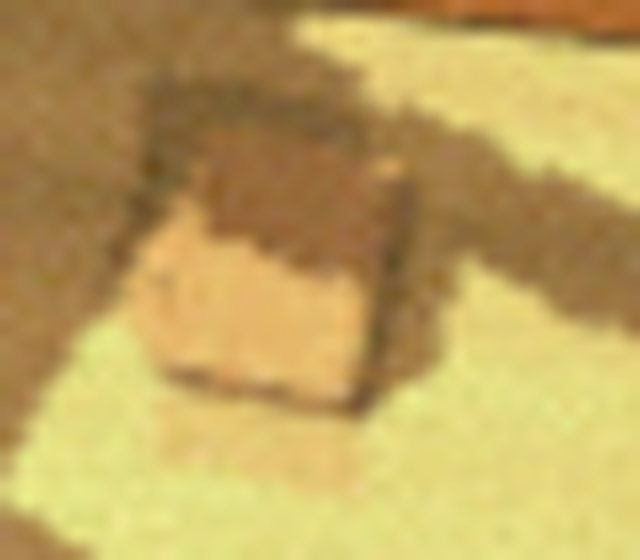

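View pics/z4.png

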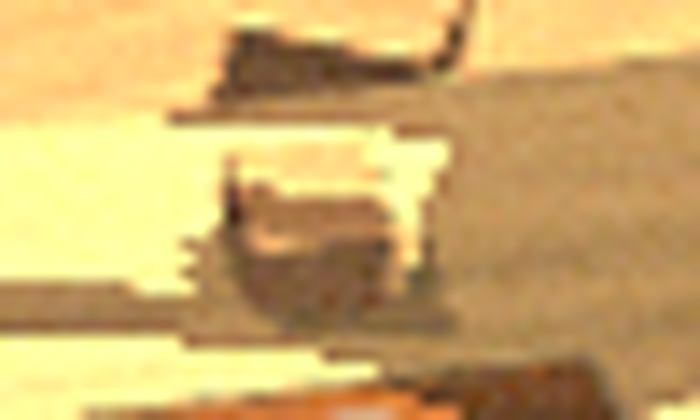

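```bash
cat >> h.py <<'E'
th=-0.118; o=np.array([.5412,.0953]); Rm=np.array([[np.cos(th),-np.sin(th)],[np.sin(th),np.cos(th)]])
def b2w(x,y): return Rm@(np.array([x,y])/1000)+o
def w2b(p): return Rm.T@(np.array(p[:2])-o)*1000
def plan(bx,by,z,turn=(0,0,0)):
    from scipy.spatial.transform import Rotation as Ro
    s=manip.get_state(); R0=rot(s['ee_rot'])
    Rt=Ro.from_matrix(np.column_stack([np.r_[Rm[:,1],0],[0,0,-1],np.r_[-Rm[:,0],0]]))
    rv=(R0.inv()*Rt).as_rotvec(); p=np.r_[b2w(bx,by),z]
    d=Rt.inv().apply(p-s['position'])*100
    print('t',s['clock'],'tcp box mm',w2b(s['position']).round(1),'z',s['position'][2].round(4),'F',s['contact_force'].round(1),'w',round(s['width'],4))
    print('turn',rv.round(4),'then shift cm',d.round(2))
E
python3 - <<'E'
from h import *
X=onz("top",220+282/16-.5,200+270/16-.5,.102); print("offcut",X,w2b(X))
for c in ((400,165),(365,405),(165,375),(200,135)): print(w2b(onz("top",220+c[0]/16-.5,200+c[1]/16-.5,.102)))
plan(-5,0,.40)
E
```

```text
offcut [0.46236995 0.1091672  0.102     ] [-79.91440658   4.49039457]
[-59.0044754  -13.56316152]
[-101.884135    -13.02633797]
[-100.70655855   22.28665052]
[-57.77452333  21.95237365]
t 0.1 tcp box mm [-347.2  387.9] z 0.4039 F [ 0.2 -0.2 -0.1] w 0.0858
turn [-0.0004 -0.3168 -0.0015] then shift cm [-38.79   0.39 -34.22]
```

arm_command(increments=[0,-0.158,0,0,0,0,1,0,-0.158,0,0,0,0,1,0,0,0,-2.8,0,-2.5,1,0,0,0,-2.8,0,-2.5,1,0,0,0,-2.8,0,-2.5,1,0,0,0,-2.8,0,-2.5,1,0,0,0,-2.8,0,-2.5,1,0,0,0,-2.8,0,-2.5,1])

```text
clock: 1.1
position: [0.3717, 0.3358, 0.4044]
ee_rot: [0.529, -0.529, -0.469, 0.47]
contact_force: [0.6, 0.7, 0.9]
width: -0.0004
```

arm_command(increments=[0,0,0,-2.8,0,-2.5,1,0,0,0,-2.8,0,-2.5,1,0,0,0,-2.8,0,-2.5,1,0,0,0,-2.8,0,-2.5,1,0,0,0,-2.8,0,-2.5,1,0,0,0,-2.8,0,-2.5,1,0,0,0,-2.8,0,-2.5,1,0,0,0,0,0,0,1])

```text
clock: 2.1
position: [0.523, 0.1197, 0.4041]
ee_rot: [-0.529, 0.53, 0.468, -0.469]
contact_force: [-1.2, 0.2, -0.5]
width: -0.0001
```

```bash
python3 -c "
from h import *
plan(-5,0,.265)"
```

```text
t 2.1 tcp box mm [-20.9  22.1] z 0.4041 F [-1.2  0.2 -0.5] w -0.0001
turn [-0.0003 -0.0041 -0.0007] then shift cm [-2.21 13.91 -1.59]
```

arm_command(increments=[0,-0.004,0,-1.1,0,-0.8,1,0,0,0,-1.1,0,-0.8,1,0,0,0,0,4,0,1,0,0,0,0,4,0,1,0,0,0,0,4,0,1,0,0,0,0,1.9,0,1,0,0,0,0,0,0,1,0,0,0,0,0,0,1])

```text
clock: 3.1
position: [0.5357, 0.0979, 0.2667]
ee_rot: [-0.527, 0.528, 0.471, -0.47]
contact_force: [-0.2, -0.6, -0.1]
width: -0.0002
```

Run:
```python
from h import *
plan(-5,0,.245)
a=vision.get_image("scene")[:,:,::-1]; cv2.imwrite("pics/s1.png",cv2.resize(a[100:290,200:410],None,fx=3.1,fy=3.1,interpolation=cv2.INTER_CUBIC))
```

```text
t 3.1 tcp box mm [-5.8  2. ] z 0.2667 F [-0.2 -0.6 -0.1] w -0.0002
turn [0.0018 0.0035 0.0004] then shift cm [-0.2   2.17 -0.08]
```

View pics/s1.png

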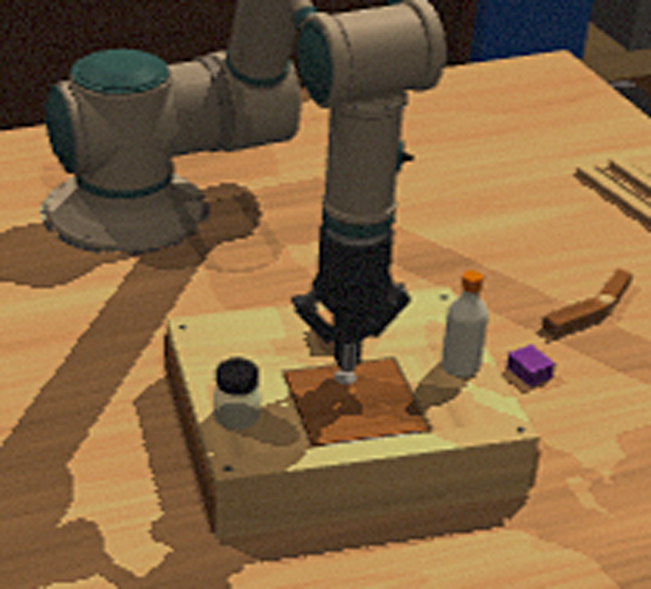

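The fingertips are just above the disc at about (345,378) in the zoomed view. Pressing now.

arm_command(increments=[0,0,0,0,0.5,0,1,0,0,0,0,0.5,0,1,0,0,0,0,0.4,0,1,0,0,0,0,0.4,0,1,0,0,0,0,0.2,0,1,0,0,0,0,0.2,0,1,0,0,0,0,0,0,1])

```text
clock: 4.03
position: [0.5354, 0.0978, 0.2442]
ee_rot: [-0.528, 0.528, 0.471, -0.47]
contact_force: [0.3, -1.1, 4.3]
width: 0.0003
```

arm_command(increments=[0,0,0,0,-4,0,1,0,0,0,0,-6,1,1,0,0,0,0,-5,3,1,0,0,0,0,0,4,1,0,0,0,0,0,4.5,1,0,0,0,0,0,0,1,0,0,0,0,0,0,1,0,0,0,0,0,0,1])

```text
clock: 5.03
position: [0.412, 0.1121, 0.3936]
ee_rot: [-0.528, 0.528, 0.471, -0.47]
contact_force: [0.4, 0.2, -1.3]
width: -0.0001
```

Run:
```python
from h import *
plan(-128,4.5,.30)
a=vision.get_image("scene")[:,:,::-1]; cv2.imwrite("pics/s2.png",cv2.resize(a[100:290,200:410],None,fx=3.1,fy=3.1,interpolation=cv2.INTER_CUBIC))
a=vision.get_image("top")[:,:,::-1]; cv2.imwrite("pics/t2.png",cv2.resize(a[130:260,165:325],None,fx=4.6,fy=4.6,interpolation=cv2.INTER_CUBIC))
```

```text
t 5.025 tcp box mm [-130.3    1.5] z 0.3936 F [ 0.4  0.2 -1.3] w -0.0001
turn [0.0003 0.0029 0.0001] then shift cm [ 0.3   9.36 -0.23]
```

View pics/s2.png

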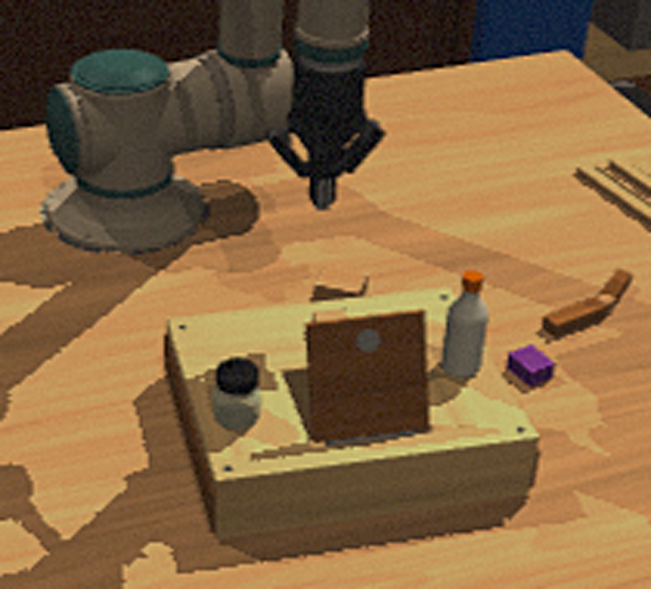

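View pics/t2.png

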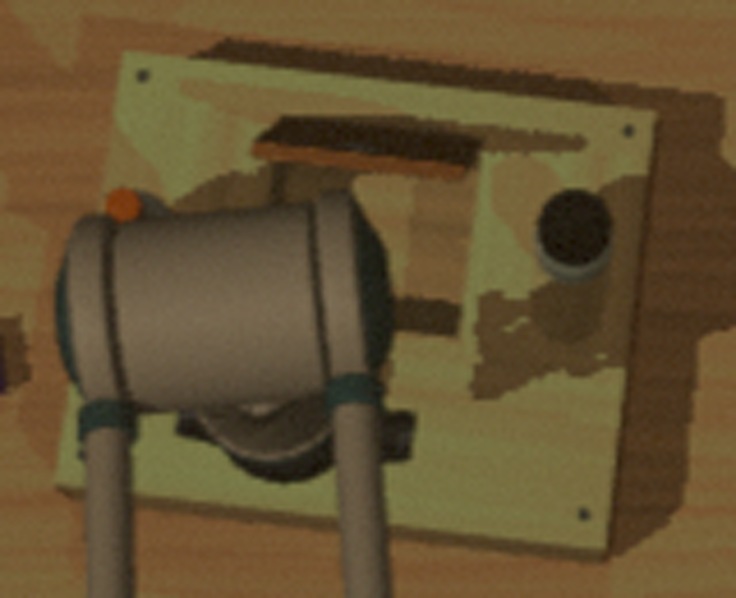

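The cover is up, and the disc shows at (368,340) in the zoomed view. Next I go down behind the offcut with the fingers slightly open to make a wide pusher.

arm_command(increments=[0,0.003,0,0.3,0,0,0.78,0,0,0,0,4,0,0.78,0,0,0,0,4,0,0.78,0,0,0,0,3,0,0.78,0,0,0,0,2,0,0.78,0,0,0,0,0.6,0,0.78,0,0,0,0,0,0,0.78])

```text
clock: 6.0
position: [0.4117, 0.1152, 0.2577]
ee_rot: [0.529, -0.529, -0.47, 0.47]
contact_force: [-0.0, -0.2, -0.2]
width: 0.0186
```

Run:
```python
from h import *
plan(-15,4.5,.257)
a=vision.get_image("scene")[:,:,::-1]; cv2.imwrite("pics/s3.png",cv2.resize(a[160:270,240:380],None,fx=5,fy=5,interpolation=cv2.INTER_CUBIC))
```

```text
t 6.0 tcp box mm [-131.     4.5] z 0.2577 F [-0.  -0.2 -0.2] w 0.0186
turn [-0.0001  0.0001  0.0001] then shift cm [ -0.     0.07 -11.6 ]
```

View pics/s3.png

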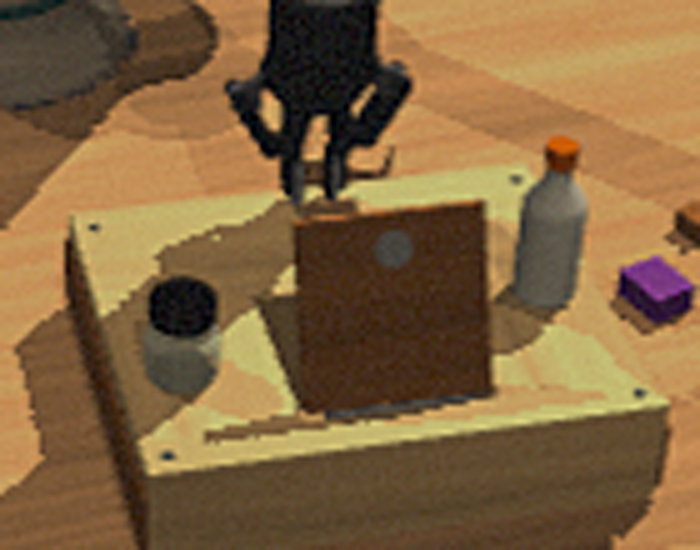

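arm_command(increments=[0,0,0,0,0,-0.8,0.78,0,0,0,0,0,-0.8,0.78,0,0,0,0,0,-0.8,0.78,0,0,0,0,0,-0.8,0.78,0,0,0,0,0,-0.8,0.78,0,0,0,0,0,-0.8,0.78,0,0,0,0,0,-0.8,0.78,0,0,0,0,0,-0.8,0.78])

```text
clock: 7.05
position: [0.4754, 0.1075, 0.2577]
ee_rot: [-0.529, 0.529, 0.47, -0.47]
contact_force: [0.2, -0.2, -0.0]
width: 0.0186
```

Run:
```python
from h import *
plan(-15,4.5,.257)
a=vision.get_image("scene")[:,:,::-1]; cv2.imwrite("pics/s4.png",cv2.resize(a[160:270,240:380],None,fx=5,fy=5,interpolation=cv2.INTER_CUBIC))
```

```text
t 7.05 tcp box mm [-66.8   4.4] z 0.2577 F [ 0.2 -0.2 -0. ] w 0.0186
turn [0.0001 0.0002 0.0001] then shift cm [ 0.01  0.07 -5.18]
```

View pics/s4.png

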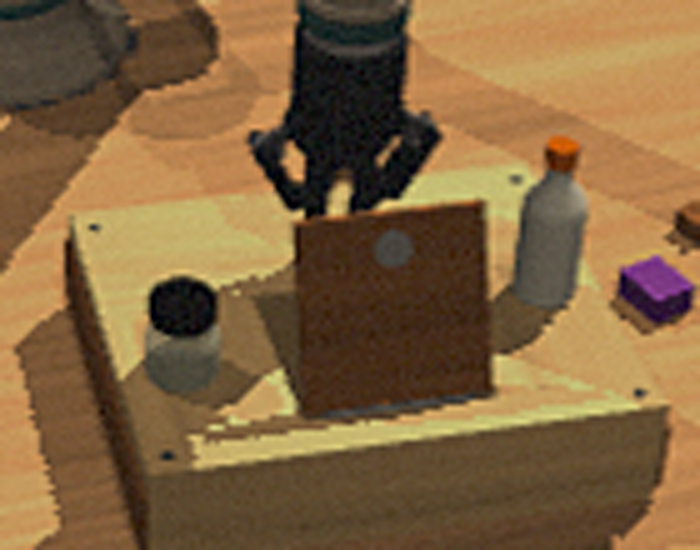

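arm_command(increments=[0,0,0,0,0,-0.8,0.78,0,0,0,0,0,-0.8,0.78,0,0,0,0,0,-0.8,0.78,0,0,0,0,0,-0.8,0.78,0,0,0,0,0,-0.8,0.78,0,0,0,0,0,-0.8,0.78,0,0,0,0,0,-0.5,0.78,0,0,0,0,0,0,0.78])

```text
clock: 8.1
position: [0.5278, 0.1014, 0.2577]
ee_rot: [0.529, -0.529, -0.47, 0.47]
contact_force: [-0.2, -0.8, 0.2]
width: 0.0188
```

arm_command(increments=[0,0,0,0,0,2,0.78,0,0,0,0,-3,4,1,0,0,0,0,-6,6,1,0,0,0,0,-6,6,1,0,0,0,0,0,5,1,0,0,0,0,0,0,1])

```text
clock: 8.85
position: [0.3265, 0.1247, 0.3763]
ee_rot: [0.528, -0.528, -0.47, 0.47]
contact_force: [-0.0, -0.1, 0.7]
width: 0.0
```

Run:
```python
from h import *
plan(-60,0,.39)
a=vision.get_image("scene")[:,:,::-1]; cv2.imwrite("pics/s5.png",cv2.resize(a[160:270,240:380],None,fx=5,fy=5,interpolation=cv2.INTER_CUBIC))
a=vision.get_image("top")[:,:,::-1]; cv2.imwrite("pics/t5.png",cv2.resize(cv2.convertScaleAbs(a[130:260,165:325],alpha=1.6),None,fx=4.6,fy=4.6,interpolation=cv2.INTER_CUBIC))
```

```text
t 8.85 tcp box mm [-216.7    4. ] z 0.3763 F [-0.  -0.1  0.7] w 0.0
turn [-0.0011  0.0019  0.0001] then shift cm [ -0.4   -1.37 -15.67]
```

View pics/s5.png

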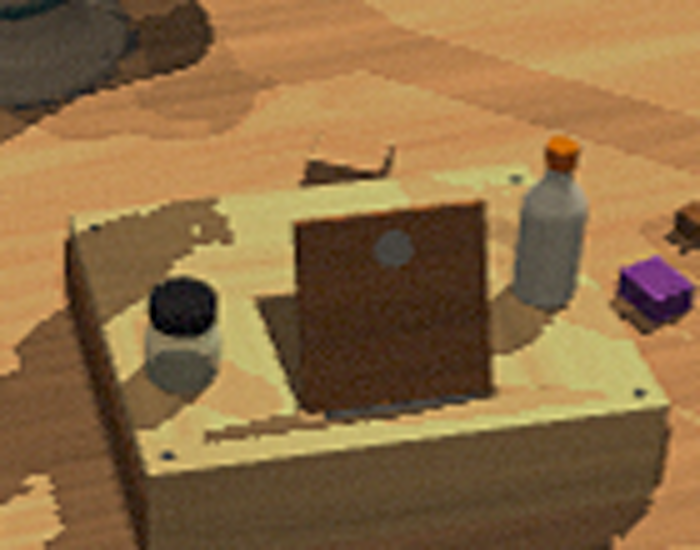

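View pics/t5.png

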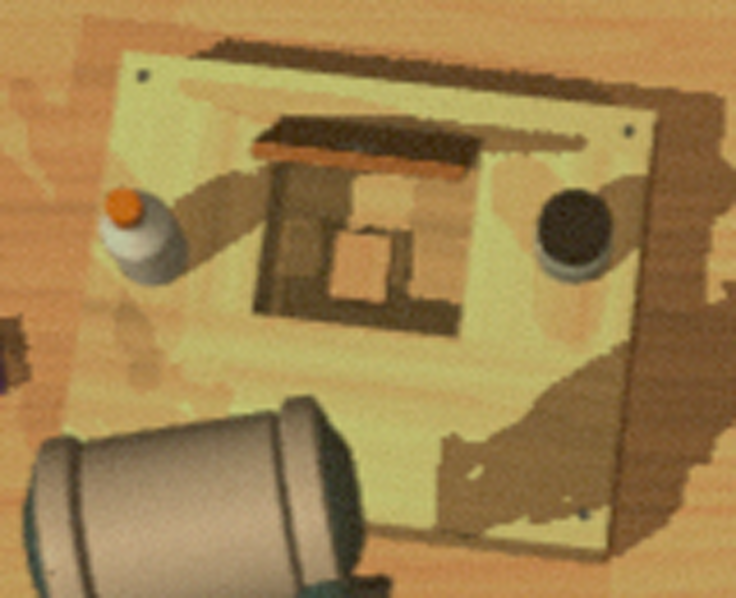

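The offcut now lies flat in the well, at (362,265) in the zoomed top view. Next I go over the top of the cover to its outer face, which is on the hinge side, and swing it down along its arc.

arm_command(increments=[0,0.002,0,-0.4,-3.2,0,1,0,0,0,0,0,-5,1,0,0,0,0,0,-5,1,0,0,0,0,0,-5,1,0,0,0,0,0,-5,1,0,0,0,0,0,-5,1,0,0,0,0,0,-5.2,1,0,0,0,0,0,0,1])

```text
clock: 9.95
position: [0.6346, 0.0833, 0.405]
ee_rot: [0.53, -0.529, -0.468, 0.469]
contact_force: [-1.3, 0.5, -1.0]
width: -0.0001
```

Run:
```python
from h import *
T=[1.25,1.15,1.05,.95,.85,.75,.65,.55,.45,.35,.25,.15,.07,0,-.05,-.085]
X=[111-112*np.cos(t) for t in T];Zs=[253+112*np.sin(t) for t in T]
plan(X[0],0,Zs[0]/1000)
for i in range(1,len(T)): print(T[i],'ty',round((Zs[i-1]-Zs[i])/10,2),'tz',round(-(X[i]-X[i-1])/10,2),'z',round(Zs[i]))
a=vision.get_image("scene")[:,:,::-1]; cv2.imwrite("pics/s6.png",cv2.resize(a[120:270,220:380],None,fx=4,fy=4,interpolation=cv2.INTER_CUBIC))
```

```text
t 9.95 tcp box mm [94.1 -0.9] z 0.405 F [-1.3  0.5 -1. ] w -0.0001
turn [-0.0006 -0.0037 -0.0005] then shift cm [0.09 4.58 1.84]
1.15 ty 0.41 tz 1.04 z 355
1.05 ty 0.51 tz 1.0 z 350
0.95 ty 0.6 tz 0.94 z 344
0.85 ty 0.7 tz 0.88 z 337
0.75 ty 0.78 tz 0.8 z 329
0.65 ty 0.86 tz 0.72 z 321
0.55 ty 0.92 tz 0.63 z 312
0.45 ty 0.98 tz 0.54 z 302
0.35 ty 1.03 tz 0.44 z 291
0.25 ty 1.07 tz 0.33 z 281
0.15 ty 1.1 tz 0.22 z 270
0.07 ty 0.89 tz 0.1 z 261
0 ty 0.78 tz 0.03 z 253
-0.05 ty 0.56 tz -0.01 z 247
-0.085 ty 0.39 tz -0.03 z 243
```

View pics/s6.png

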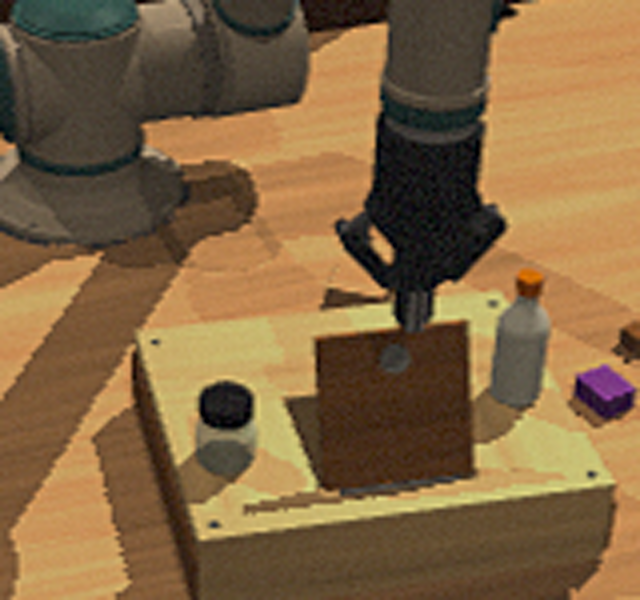

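The fingertip is beyond the cover's edge on the outer side. Going down and then starting the arc.

arm_command(increments=[0,-0.004,0,0.1,2.3,0,1,0,0,0,0,2.3,0.8,1,0,0,0,0,0,1.0,1,0,0,0,0,0.41,1.04,1,0,0,0,0,0.51,1.0,1,0,0,0,0,0.6,0.94,1,0,0,0,0,0.7,0.88,1,0,0,0,0,0.78,0.8,1])

```text
clock: 11.0
position: [0.5651, 0.0933, 0.3319]
ee_rot: [0.528, -0.528, -0.47, 0.47]
contact_force: [1.2, 0.3, 1.1]
width: 0.0006
```

Run:
```python
from h import *
plan(111-112*np.cos(.75),0,.329)
a=vision.get_image("scene")[:,:,::-1]; cv2.imwrite("pics/s7.png",cv2.resize(a[120:270,220:380],None,fx=4,fy=4,interpolation=cv2.INTER_CUBIC))
```

```text
t 11.0 tcp box mm [24.   0.8] z 0.3319 F [1.2 0.3 1.1] w 0.0006
turn [0.0002 0.0021 0.0005] then shift cm [-0.08  0.29 -0.51]
```

View pics/s7.png

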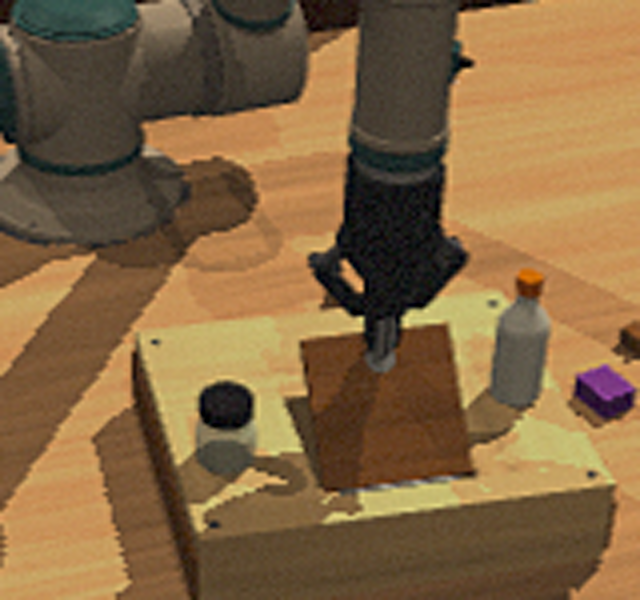

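The cover is following the finger, with about 1.6 N of contact. I'll continue, pulling back about 5 mm towards the disc.

arm_command(increments=[0,0,0,0,0.95,0.55,1,0,0,0,0,0.95,0.5,1,0,0,0,0,1.0,0.45,1,0,0,0,0,1.05,0.35,1,0,0,0,0,1.1,0.25,1,0,0,0,0,1.1,0.15,1,0,0,0,0,0.9,0.1,1,0,0,0,0,0.8,0,1])

```text
clock: 12.05
position: [0.5418, 0.0959, 0.2531]
ee_rot: [0.529, -0.528, -0.47, 0.471]
contact_force: [-3.5, 0.7, 8.0]
width: 0.0004
```

Run:
```python
from h import *
plan(-3,0,.243)
```

```text
t 12.05 tcp box mm [0.5 0.7] z 0.2531 F [-3.5  0.7  8. ] w 0.0004
turn [-0.002   0.0022 -0.0001] then shift cm [-0.07  1.01  0.35]
```

arm_command(increments=[0,0,0,0,0.4,0.1,1,0,0,0,0,0.3,0,1,0,0,0,0,0.3,0,1,0,0,0,0,0,0,1,0,0,0,0,0,0,1])

```text
clock: 12.68
position: [0.5417, 0.0959, 0.2445]
ee_rot: [-0.528, 0.528, 0.471, -0.47]
contact_force: [-2.5, 0.1, 8.7]
width: -0.0001
```

Run:
```python
from h import *
plan(-3,0,.243)
a=vision.get_image("scene")[:,:,::-1]; cv2.imwrite("pics/s8.png",cv2.resize(a[120:270,220:380],None,fx=4,fy=4,interpolation=cv2.INTER_CUBIC))
```

```text
t 12.675 tcp box mm [0.4 0.6] z 0.2445 F [-2.5  0.1  8.7] w -0.0001
turn [0.0013 0.0023 0.0001] then shift cm [-0.06  0.15  0.34]
```

View pics/s8.png

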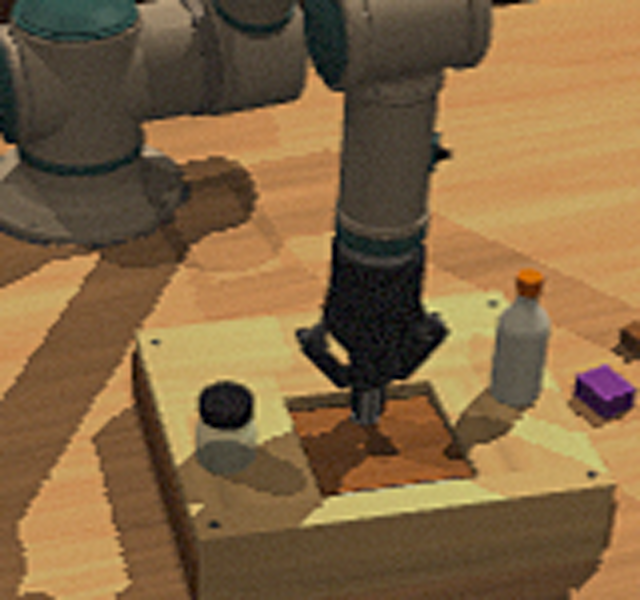

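The cover is pressed below the deck. Letting go straight up.

arm_command(increments=[0,0,0,0,-2,0,1,0,0,0,0,-4,0,1,0,0,0,0,-5,1,1,0,0,0,0,-5,4,1,0,0,0,0,0,6,1,0,0,0,0,0,6,1,0,0,0,0,0,6,1,0,0,0,0,0,0,1])

```text
clock: 13.72
position: [0.3099, 0.1224, 0.4019]
ee_rot: [0.528, -0.527, -0.47, 0.471]
contact_force: [0.6, -0.8, 0.6]
width: -0.0001
```

arm_command(increments=[0,0,0,0,0,0,1,0,0,0,0,0,0,1,0,0,0,0,0,0,1,0,0,0,0,0,0,1,0,0,0,0,0,0,1,0,0,0,0,0,0,1,0,0,0,0,0,0,1,0,0,0,0,0,0,1])

```text
clock: 14.72
position: [0.3139, 0.1224, 0.4024]
ee_rot: [-0.528, 0.528, 0.47, -0.47]
contact_force: [0.1, 0.9, -0.5]
width: -0.0
```

Run:
```python
from h import *
plan(-3,0,.243)
a=vision.get_image("scene")[:,:,::-1]; cv2.imwrite("pics/s9.png",cv2.resize(a[120:270,220:380],None,fx=4,fy=4,interpolation=cv2.INTER_CUBIC))
a=vision.get_image("top")[:,:,::-1]; cv2.imwrite("pics/t9.png",cv2.convertScaleAbs(a,alpha=1.3))
```

```text
t 14.725 tcp box mm [-2.289e+02  2.000e-01] z 0.4024 F [ 0.1  0.9 -0.5] w -0.0
turn [0.0002 0.0022 0.0001] then shift cm [-2.000e-02  1.594e+01 -2.259e+01]
```

View pics/s9.png

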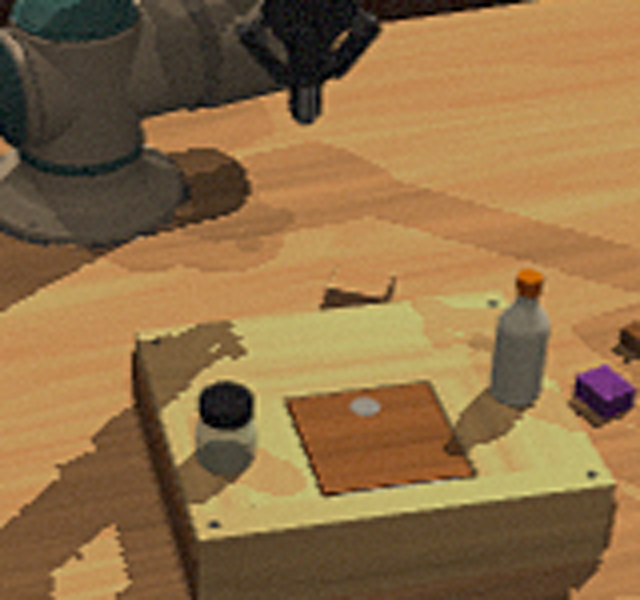

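View pics/t9.png

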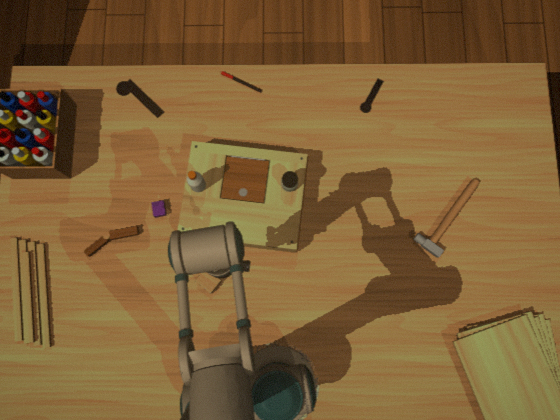

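The cover is shut flush, with the disc at (365,407) in the zoomed view, and it stayed shut for more than a second after release. The bystanders look unmoved.

```bash
python3 -c "
from rig import ticket
print(ticket.sign_off())"
```

```text
the job is handed in; nothing more can be done
None
```

The job is done and handed in at about 15 s of the 64 s allowed. I pressed the cover's disc so it popped up, then pushed the small offcut into the well with the fingertips. Last, I swung the cover down past its catch and let go.

- **Cover:** over a second after release, both views show it latched and flush with the deck.
- **Offcut:** the top view taken just before closing shows it lying flat in the well. It cannot be seen with the cover shut.
- **Bystanders:** by eye, the glue bottle, paint jar, hammer and puppet arm are where they were in the first pictures, and so is the purple block. The arm hid most of the larger plain block in the last top view, but its path stayed clear of it.
- **Forces:** the highest contact force I read was about 9 N, while pressing the cover shut. No checks failed or disagreed.

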